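# Fit the power supply's heavy parts to their mounts

## Robot

A 7-joint arm with a two-finger parallel gripper is mounted at the origin on a cart in front of the work surface, level with it; the furniture and walls round the work are solid. World frame = base frame: x ahead of the robot, y to its left, z up, the work surface at z = 0. Lengths are in m, angles in rad, forces in N, time in s.
With the tool pointing down it reaches from about 0.4 to 0.85 m from the base axis. Payload 10.4 kg.
Tool frame: the origin (TCP) lies on the centre line of the jaws, within the pads' length; the fingertips stand 11 mm ahead of it and the grasp point (between the pads) lies 8 mm behind it (tip_reach is the distance from the TCP to the fingertips, in m); z points along the fingers, y is the line along which they close (so a half turn about z gives the same grasp; the last joint's range is limited). The gripper opens to 85 mm and grips with 20 to 120 N. Pads are 22 mm wide; open, the fingers measure 114 mm over their backs; the gripper's body (76 mm by 85 mm) begins 54 mm behind the grasp point. The pads swing forward as they close: fully open they stand 13 mm farther back than shut.
Start: joints at [-1.206, 0.332, -0.065, 1.46, 0.022, 1.35, -0.088], TCP at [0.236, 0.579, 0.242] pointing down, gripper open.
Joint ranges: [-2.6, 2.6], [-0.5, 2.12], [-1.47, 1.34], [0.16, 2.42], [-1.27, 4.41], [0.06, 2.06], [-2.6, 2.6]. Speed limits (rad/s): [2.22, 2.22, 2.79, 2.79, 3.14, 3.14, 3.14].

## Interface

Orientations are given as a unit quaternion [x, y, z, w].
In Python, from workcell import get_obs, camera, hand_in, tip_reach gives the robot as it stands. The module is installed in compiled form; this text tells all that it offers.
- The arm moves only by the tool move_arm, never from a script. Its argument "plan" is a list of rows, each an object with "delta_pos": the shift along the tool's x, y, z in a scale on which 1.0 is 0.8 m, a list of three; "turn": the turn, a rotation vector about the tool's x, y, z in a scale on which 1.0 is 2 pi rad, a list of three; "fingers": the closure, from 0 (fully open) to 1 (shut). A call has 1 to 12 rows; each row is the pose to reach, as a shift and turn from the pose commanded when the call began, along the tool's axes at that moment; what a row does not reach only later rows make up. A row lasts 1/8 s, in which the tool goes at most 62.5 mm and 10.7 degrees, less where a joint would pass 70% of its speed; a pose out of reach is approached as far as the arm can. No shift or turn number may pass 1 either way. A call with a gripper value outside its range is refused whole. The fingers move at their own pace and stop on an object; "force" is the grip in N (left out, the last holds). Time passes only in rows, so rows that repeat a pose let the fingers close. It gives the time, the measured TCP pose, the force, the opening and the grip force at its end, in the units of the state.
- get_obs(): the state, without advancing time (a new reading comes with each control period).
- camera(name): name is "scene" or "top" or "wrist"; returns a dict with "color" (420x560x3 uint8, red, green, blue), "range_z" (420x560 float32, m along the optical axis (not along the pixel's ray), 0 where there is no reading), "fx", "fy", "cx", "cy" (pixels), "R" (3x3) and "t" (3): a world point X has camera coordinates R X + t; the wrist camera has in their place "tool_from_camera" (4x4, takes a point from camera to tool coordinates, whose origin is the TCP and whose axes are the flange's). Camera axes: x right, y down, z forward; pixel columns grow to the right and rows downward; lengths in m; the calibration is good to about 2 mm. A picture is of the moment at which its call begins: read the wrist's pose just before it.
- hand_in(): hands the job in; it is judged then, once.
The state is a dict: "clock": time; "joint_pos": joint angles; "joint_velocities": joint speeds; "tau": joint torques, N m; "position": TCP position; "ee_rot": TCP orientation; "ft_force": force on the tool from outside, world axes, zero at the start; "torque": the same for the moment, N m; "grip_width": opening from 0.0 (shut) to 1.0 (fully open); "grasp_force": force on a finger pad.
Only numpy, scipy, OpenCV 4.12 (cv2) and the standard library are available. Lean on these libraries where they do the work, as an engineer would, in place of code of your own. Each camera call takes 0.05 s, during which the arm holds its last target. There are 200 camera calls.

## Task

Fit the four loose power supply parts to the chassis plate, ready for wiring: stand each can capacitor upright in the ring clamp of its own size, stand the box-shaped capacitor in the rectangular saddle, and lay the ring-shaped choke flat on the round pad with the stud through its hole. Lower every part fully onto its seat; do not let it drop from a height or press it down hard.

Things in the scene. Friction and masses are not known exactly. Their poses are not given: they have to be found in the camera images.
- big_capacitor: Thick can capacitor, loose, standing upright on the worktop: grey cylinder 51 mm in diameter, 78 mm tall, flat black top with two small screw terminals (4 mm more); about 0.25 kg. Origin at the centre of its underside, z up along the can. How it is turned about z does not matter.
- small_capacitor: Thin can capacitor, loose, standing upright on the worktop: grey cylinder 36 mm in diameter, 60 mm tall, flat black top with two small screw terminals (4 mm more); about 0.1 kg. Origin at the centre of its underside, z up. How it is turned about z does not matter.
- choke: Ring-shaped choke wound with copper wire, loose, lying flat on the worktop: 60 mm outer diameter, centre hole 24 mm in diameter, 28 mm tall; two short wire ends on top (10 mm more, no obstacle); about 0.3 kg. Origin at the centre of its underside (in the hole), z up along the hole. How it is turned about z does not matter.
- film_capacitor: Box-shaped film capacitor, loose, standing upright on the worktop: white block 58 mm long (its x axis), 38 mm wide (its y), 48 mm tall, four small blade tabs on top (7 mm more); about 0.16 kg. Origin at the centre of its underside, z up. Either way round is right.
- chassis: Bare aluminium plate, 200 mm (its x) by 310 mm (its y), fixed on spacers, top face 18 mm above the worktop; far (+x) edge folded up to 31 mm, terminal strip before it (30 mm), black rectifier 28 mm square at its middle (35 mm). Carries the four mounts, two in front, two behind, in any arrangement. Beyond it a lamp clip juts out to x = 0.67 m at 0.39 m height. Origin at its centre, on the worktop.
- big_clamp: Larger of two dark steel ring clamps, fixed on the chassis plate: inside diameter 58 mm, lip flared to 66 mm at the top, 21 mm high over the plate; feet and ears reach up to 45 mm from its axis. Open inside down to the plate, on which the thick can stands. Origin on the plate's top face (18 mm above the worktop) at the ring's axis, z up.
- small_clamp: Smaller of two dark steel ring clamps, fixed on the chassis plate: inside diameter 43 mm, lip flared to 51 mm at the top, 21 mm high over the plate; feet and ears reach up to 37 mm from its axis. Open inside down to the plate, on which the thin can stands. Origin on the plate's top face (18 mm above the worktop) at the ring's axis, z up.
- stud_mount: Round black rubber pad 54 mm in diameter, 3 mm thick, fixed on the chassis plate, with an upright threaded steel stud in its middle, 10 mm in diameter, tapered at the tip, top 41 mm above the plate. The choke lies on the pad round the stud, its underside 3 mm above this origin. Origin on the plate's top face (18 mm above the worktop) at the stud's axis, z up.
- cradle: Rectangular dark steel saddle fixed on the chassis plate: base sheet 2 mm thick, an upright angle at each of its four corners, 17 mm high over the plate; inside 66 mm (its x axis) by 46 mm (its y), flared 4 mm a side at the top. The box stands in it, long side along x, underside 2 mm above this origin. Origin on the plate's top face (18 mm above the worktop) at the centre, z up.

How it is judged:
At the end, for the whole second after the job is handed in: Each part is on its own mount: within 10 mm of its axis seen from above, underside at most 3 mm above its seat (plate, pad or saddle base), tilt under 0.12 rad, the box-shaped capacitor within 0.25 rad of the saddle's long axis either way round, all released and at rest (horizontal distance between big_capacitor and big_clamp below 0.01 m and z of big_capacitor in the frame of big_clamp below 0.003 m and angle between each of big_capacitor, small_capacitor, choke, film_capacitor's own z axis and vertical below 0.12 rad and linear speed of each of big_capacitor, small_capacitor, choke, film_capacitor below 0.02 m/s and angular speed of each of big_capacitor, small_capacitor, choke, film_capacitor below 0.2 rad/s and horizontal distance between small_capacitor and small_clamp below 0.01 m and z of small_capacitor in the frame of small_clamp below 0.003 m and horizontal distance between choke and stud_mount below 0.01 m and z of choke in the frame of stud_mount below 0.006 m and horizontal distance between film_capacitor and cradle below 0.01 m and z of film_capacitor in the frame of cradle below 0.005 m and angle between the x axis of film_capacitor and the x axis of cradle, either way round below 0.25 rad); the robot touches nothing.
It fails at once if the big capacitor is dropped, slammed or pressed hard on its mount or the chassis plate (contact force between big_capacitor and big_clamp above 40 N or contact force between big_capacitor and chassis above 40 N).
It fails at once if the small capacitor is dropped, slammed or pressed hard on its mount or the chassis plate (contact force between small_capacitor and small_clamp above 40 N or contact force between small_capacitor and chassis above 40 N).
It fails at once if the choke is dropped, slammed or pressed hard on its mount or the chassis plate (contact force between choke and stud_mount above 40 N or contact force between choke and chassis above 40 N).
It fails at once if the film capacitor is dropped, slammed or pressed hard on its mount or the chassis plate (contact force between film_capacitor and cradle above 40 N or contact force between film_capacitor and chassis above 40 N).
It also fails if it takes over 107 s, if anything falls off the work surface, if the arm or the gripper's body presses on something with over 40 N, if the wrist force passes 120 N, or if a joint passes its speed limit or range.

## Working session

There is one attempt and no reset: what is moved stays moved. The work goes in short steps, Python scripts to look and compute and a tool call to move; the robot and the scene stay as the last step left them, time stands still between calls to the robot, and variables do not carry over. Pictures are saved under pics/ and viewed, at most 15 in all, crops included, and the job is handed in when it is done.

Besides the shell and the picture viewer there is one more tool, called after "Request:" as name(argument=value, ...) on one line, values as JSON. move_arm: Moves the arm, as the interface text tells. Its arguments: {"type":"object","properties":{"plan":{"type":"array","items":{"type":"object","properties":{"delta_pos":{"type":"array","items":{"type":"number"}},"turn":{"type":"array","items":{"type":"number"}},"fingers":{"type":"number"}}}},"force":{"type":"number"}},"required":["plan"]}

```bash
mkdir -p pics
cat > h.py <<'E'
import numpy as np, cv2
from workcell import get_obs, camera, tip_reach
from scipy.spatial.transform import Rotation as Ro
def save(c,n): cv2.imwrite('pics/'+n,c['color'][:,:,::-1])
def cloud(c,T=None):
    z=c['range_z']; v,u=np.mgrid[:z.shape[0],:z.shape[1]]
    P=np.stack([(u-c['cx'])/c['fx']*z,(v-c['cy'])/c['fy']*z,z],-1)
    if T is not None: W=P@T[:3,:3].T+T[:3,3]
    else: W=(P-c['t'])@c['R']
    W[z==0]=np.nan
    return W
def wrist():
    o=get_obs(); c=camera('wrist'); T=np.eye(4); T[:3,:3]=Ro.from_quat(o['ee_rot']).as_matrix(); T[:3,3]=o['position']
    return o,c,T@np.array(c['tool_from_camera'])
E
python3 - <<'E'
from h import *
o=get_obs(); print({k:np.round(v,3) for k,v in o.items()}, tip_reach() if callable(tip_reach) else tip_reach)
for n in ('top','scene'):
    c=camera(n); save(c,n+'0.png'); np.savez('/tmp/%s0.npz'%n,**c)
    print(n,c['fx'],c['cx'],c['cy'],np.round(-np.array(c['R']).T@c['t'],3),np.round(c['R'],2).tolist(), (c['range_z']==0).mean())
E
```

```text
{'clock': np.float64(0.0), 'joint_pos': array([-1.206,  0.333, -0.065,  1.461,  0.022,  1.35 , -0.088]), 'joint_velocities': array([ 0.   ,  0.   ,  0.001, -0.001,  0.   ,  0.001, -0.   ]), 'tau': array([-1.0000e-03, -6.2544e+01,  4.9000e-02, -3.9161e+01,  1.6000e-02,
        1.0000e-02,  0.0000e+00]), 'position': array([0.236, 0.578, 0.242]), 'ee_rot': array([ 0.193,  0.981, -0.001, -0.   ]), 'ft_force': array([-0.215,  0.383,  0.669]), 'torque': array([ 0.019, -0.003, -0.029]), 'grasp_force': np.float64(0.0), 'grip_width': np.float64(0.996)} 0.011
top 414.17038340331095 277.86510565489675 207.2003477648511 [0.419 0.041 1.093] [[0.0, -1.0, 0.0], [-1.0, -0.0, -0.09], [0.09, -0.0, -1.0]] 0.0038562925170068027
scene 410.70155424329187 282.89700780640965 212.92380820916955 [-0.079 -0.358  0.852] [[0.54, -0.84, 0.01], [-0.63, -0.42, -0.66], [0.56, 0.35, -0.75]] 0.003958333333333334
```

View pics/top0.png

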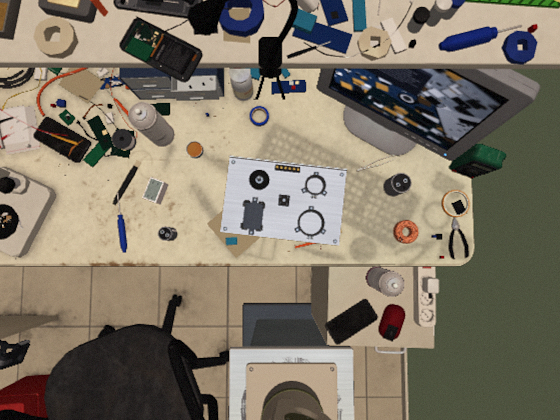

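View pics/scene0.png

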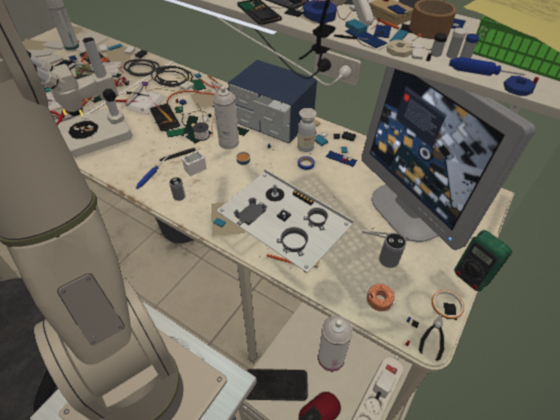

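Top view: mounts are the stud (259,180), small clamp (316,185), cradle (253,215) and big clamp (311,223). Parts are the big can (398,183), choke (406,231), small can (167,234) and box (155,189).

Run:
```python
from h import *
for n,pts in (('top',dict(big=(398,183),choke=(406,231),small=(167,234),film=(155,189),stud=(259,180),sclamp=(316,185),cradle=(253,215),bclamp=(311,223))),
              ('scene',dict(big=(394,250),choke=(380,296),small=(177,188),film=(194,162)))):
    c=dict(np.load('/tmp/%s0.npz'%n)); W=cloud(c); W=np.where(np.isnan(W),-9,W)
    print(n,'table',np.round(np.median(W[250:258,330:380].reshape(-1,3),0),4) if n=='top' else '')
    H=dict(big=.078,choke=.028,small=.060,film=.048)
    for k,(u,v) in pts.items():
        s=W[v-22:v+23,u-22:u+23].reshape(-1,3)
        if k in H:
            q=s[abs(s[:,2]-H[k])<.010]; a=s[(s[:,2]>.012)]
            print(k,'top',len(q),np.round(q.mean(0),4),'ext',np.round((q.min(0)+q.max(0))/2,4),np.round(np.ptp(q,axis=0),3), 'all',np.round((a.min(0)+a.max(0))/2,4))
            if k=='film' :
                r=cv2.minAreaRect((q[:,:2]*1000).astype(np.float32)); print(r)
        else:
            m=W[v-22:v+23,u-22:u+23]; q=s[(s[:,2]>.026)&(s[:,2]<.075)]
            print(k,len(q),'z',np.round(np.percentile(q[:,2],[5,50,95]),3),'ext',np.round((q.min(0)+q.max(0))/2,4),np.round(np.ptp(q,axis=0),3),cv2.minAreaRect((q[:,:2]*1000).astype(np.float32)))
    if n=='top':
        im=c['color']; cv2.imwrite('pics/topz.png',cv2.resize(im[140:260,130:430,::-1],None,fx=2.66,fy=2.66,interpolation=cv2.INTER_CUBIC))
```

```text
top table [ 0.3914 -0.1658  0.0006]
big top 339 [ 0.5675 -0.2664  0.0789] ext [ 0.568  -0.2674  0.0769] [0.05  0.049 0.016] all [ 0.5877 -0.267   0.0486]
choke top 381 [ 0.4482 -0.2932  0.028 ] ext [ 0.4488 -0.2944  0.0274] [0.06  0.058 0.018] all [ 0.4488 -0.294   0.0257]
small top 172 [0.4417 0.3171 0.0616] ext [0.4417 0.318  0.0587] [0.032 0.035 0.017] all [0.442  0.3178 0.0398]
film top 360 [0.5523 0.3527 0.0489] ext [0.5526 0.3539 0.0479] [0.066 0.053 0.02 ] all [0.5632 0.3701 0.0352]
((552.780517578125, 353.8755798339844), (38.93883514404297, 57.8970947265625), 69.73238372802734)
stud 175 z [0.026 0.031 0.053] ext [0.5811 0.0797 0.0442] [0.116 0.104 0.036] ((581.2215576171875, 79.58181762695312), (116.18170166015625, 104.13146209716797), 0.2504024803638458)
sclamp 264 z [0.027 0.034 0.04 ] ext [ 0.5701 -0.063   0.0348] [0.112 0.114 0.017] ((566.8060913085938, -57.33843994140625), (115.12062072753906, 107.11405944824219), 83.6155776977539)
cradle 108 z [0.03  0.034 0.038] ext [0.4886 0.1125 0.0328] [0.08  0.083 0.013] ((490.3106994628906, 113.17394256591797), (80.79054260253906, 76.38043975830078), 82.479248046875)
bclamp 203 z [0.029 0.037 0.041] ext [ 0.4727 -0.0463  0.0349] [0.083 0.067 0.018] ((470.2255859375, -46.958492279052734), (68.37480163574219, 67.18019104003906), 44.79259490966797)
scene table 
big top 337 [ 0.565 -0.27   0.078] ext [ 0.5686 -0.2693  0.076 ] [0.051 0.05  0.016] all [ 0.6159 -0.2702  0.0479]
choke top 468 [ 0.4458 -0.2973  0.0272] ext [ 0.4478 -0.2964  0.0278] [0.059 0.06  0.019] all [ 0.4478 -0.2964  0.0254]
small top 126 [0.4402 0.3137 0.0594] ext [0.4419 0.3161 0.0575] [0.036 0.034 0.014] all [0.4895 0.3725 0.0384]
film top 234 [0.5465 0.3475 0.0477] ext [0.513  0.3396 0.048 ] [0.148 0.079 0.02 ] all [0.5092 0.3701 0.0385]
((510.48248291015625, 343.3645324707031), (155.05374145507812, 59.70368194580078), 11.065260887145996)
```

View pics/topz.png

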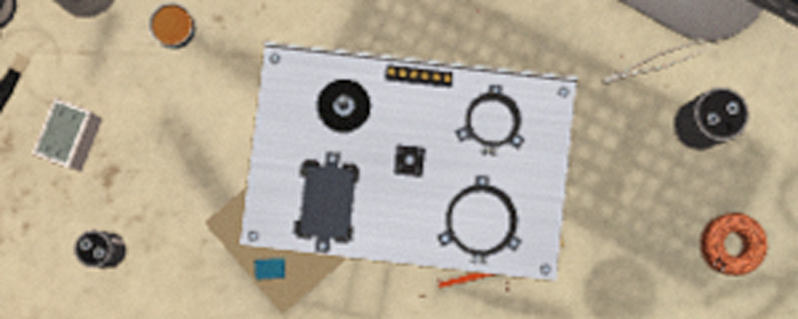

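Everything is on the worktop and the sizes match. I'll hover over the box first, looking with the wrist camera.

```bash
cat >> h.py <<'E'
def to(x,y,z,psi=None):
    "tool-frame delta for a world TCP target; psi = wanted world angle (deg) of tool y (mod 180)"
    o=get_obs(); R=Ro.from_quat(o['ee_rot']).as_matrix(); d=R.T@(np.array([x,y,z])-o['position'])
    p=np.degrees(np.arctan2(R[1,1],R[0,1])); t=0
    if psi is not None: t=-np.radians((psi-p+90)%180-90)
    print('clock',round(float(o['clock']),1),'pos',np.round(o['position'],4),'psi',round(p,1),'tilt',np.round(R[:2,2],4),'delta',np.round(d,4),'turnz',round(t,3),'w',o['grip_width'],'q7',np.round(o['joint_pos'],2))
E
python3 -c "
from h import *
to(.54,.34,.25,69.7)"
```

```text
clock 0.1 pos [0.2363 0.5783 0.2416] psi 67.8 tilt [-0.0004 -0.0012] delta [-0.3713 -0.1057 -0.0082] turnz -0.033 w 0.9994324057686719 q7 [-1.21  0.33 -0.06  1.46  0.02  1.35 -0.09]
```

Careful with the scale: shifts go in shares of 0.8 m and turns go in shares of 2 pi rad. That gives: -0.371 m / 0.8 = -0.4638, -0.106 m / 0.8 = -0.1325, -0.033 rad / 6.2832 = -0.0053.

Request:
move_arm(plan=[{"delta_pos":[-0.4638,-0.1325,-0.01],"turn":[0,0,-0.0053],"fingers":0},{"delta_pos":[-0.4638,-0.1325,-0.01],"turn":[0,0,-0.0053],"fingers":0},{"delta_pos":[-0.4638,-0.1325,-0.01],"turn":[0,0,-0.0053],"fingers":0},{"delta_pos":[-0.4638,-0.1325,-0.01],"turn":[0,0,-0.0053],"fingers":0},{"delta_pos":[-0.4638,-0.1325,-0.01],"turn":[0,0,-0.0053],"fingers":0},{"delta_pos":[-0.4638,-0.1325,-0.01],"turn":[0,0,-0.0053],"fingers":0},{"delta_pos":[-0.4638,-0.1325,-0.01],"turn":[0,0,-0.0053],"fingers":0},{"delta_pos":[-0.4638,-0.1325,-0.01],"turn":[0,0,-0.0053],"fingers":0},{"delta_pos":[-0.4638,-0.1325,-0.01],"turn":[0,0,-0.0053],"fingers":0}])

```text
clock: 1.23
position: [0.5382, 0.342, 0.2501]
ee_rot: [0.175, 0.985, 0.0, -0.001]
ft_force: [-0.3, 0.8, -0.4]
grip_width: 1.0
grasp_force: 0.0
```

Run:
```python
from h import *
o,c,T=wrist(); save(c,'w1.png'); W=cloud(c,T); 
print(np.round(T,3), c['fx'])
Z=W[:,:,2]; m=(abs(Z-.048)<.008).astype(np.uint8)
n,l,s,ce=cv2.connectedComponentsWithStats(m)
for i in range(1,n):
    if s[i,4]>800:
        q=W[l==i][:,:2]; print(s[i],np.round(np.nanmean(W[l==i],0),4),cv2.minAreaRect((q*1000).astype(np.float32)))
to(.5525,.353,.033,69.7)
```

```text
[[ 0.345  0.887  0.308  0.459]
 [ 0.939 -0.325 -0.114  0.371]
 [-0.001  0.329 -0.944  0.382]
 [ 0.     0.     0.     1.   ]] 377.9418153666944
[ 276  160   42   63 2517] [0.5538 0.3523 0.0485] ((555.5619506835938, 352.0880126953125), (37.56369400024414, 58.159996032714844), 69.66839599609375)
clock 1.3 pos [0.5381 0.3421 0.2502] psi 69.8 tilt [-0.0008  0.0007] delta [-0.0099  0.0151  0.2172] turnz 0.003 w 0.9959760517008156 q7 [-0.74  0.35  0.13  1.42 -0.05  1.37  0.61]
```

View pics/w1.png

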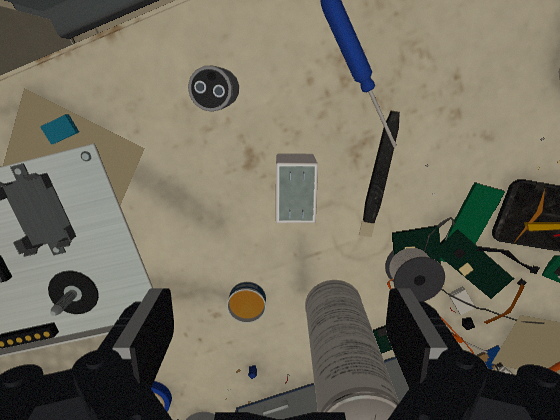

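The box is at (296,190), at (0.5545, 0.3525), turned 69.7°. All of it matches the top view, so I'm descending to grasp.

Scaled: 0.217 m / 0.8 = 0.2713, 0.16 m / 0.8 = 0.2.

Request:
move_arm(plan=[{"delta_pos":[-0.015,0.0194,0.075],"turn":[0,0,0],"fingers":0},{"delta_pos":[-0.015,0.0194,0.1375],"turn":[0,0,0],"fingers":0},{"delta_pos":[-0.015,0.0194,0.2],"turn":[0,0,0],"fingers":0},{"delta_pos":[-0.015,0.0194,0.25],"turn":[0,0,0],"fingers":0},{"delta_pos":[-0.015,0.0194,0.2713],"turn":[0,0,0],"fingers":0},{"delta_pos":[-0.015,0.0194,0.2713],"turn":[0,0,0],"fingers":0},{"delta_pos":[-0.015,0.0194,0.2713],"turn":[0,0,0],"fingers":1},{"delta_pos":[-0.015,0.0194,0.2713],"turn":[0,0,0],"fingers":1},{"delta_pos":[-0.015,0.0194,0.2713],"turn":[0,0,0],"fingers":1},{"delta_pos":[-0.015,0.0194,0.2713],"turn":[0,0,0],"fingers":1},{"delta_pos":[-0.015,0.0194,0.2713],"turn":[0,0,0],"fingers":1},{"delta_pos":[-0.015,0.0194,0.2713],"turn":[0,0,0],"fingers":1}], force=40)

```text
clock: 2.78
position: [0.557, 0.3511, 0.0347]
ee_rot: [0.176, 0.984, 0.001, 0.001]
ft_force: [-1.1, 0.3, 6.0]
grip_width: 0.438
grasp_force: 41.3
```

Run:
```python
from h import *
to(.45,.05,.26,83.4); print(get_obs()['grasp_force'])
c=dict(np.load('/tmp/top0.npz'))
g=c['color'].max(2); W=cloud(c)
# dark blobs on plate
m=((g<110)).astype(np.uint8); m[:, :222]=0; m[:,348:]=0; m[:160]=0; m[240:]=0
n,l,s,ce=cv2.connectedComponentsWithStats(m)
for i in range(1,n):
    if s[i,4]>60: print(s[i],ce[i])
```

```text
clock 2.8 pos [0.557  0.3511 0.0347] psi 69.7 tilt [0.0015 0.0014] delta [-0.0045 -0.3191 -0.2259] turnz -0.24 w 0.4379127635870303 q7 [-0.72  0.58  0.11  1.57 -0.07  0.99  0.64]
41.25428795814514
[275 165  25   8  98] [287.32653061 168.29591837]
[249 170  20  20 283] [258.79858657 179.44876325]
[304 172  23  24 148] [315.64189189 183.96621622]
[278 195  12  11 100] [283.58 199.92]
[241 198  24  37 584] [252.61643836 215.31849315]
[295 206  30  31 180] [310.87777778 221.93333333]
```

Scaled: -0.293 m / 0.8 = -0.3663, -0.225 m / 0.8 = -0.2813, -0.24 rad / 6.2832 = -0.0382.

Request:
move_arm(plan=[{"delta_pos":[-0.015,0,-0.05],"turn":[0,0,0],"fingers":1},{"delta_pos":[-0.015,0,-0.125],"turn":[0,0,0],"fingers":1},{"delta_pos":[-0.025,-0.05,-0.175],"turn":[0,0,0],"fingers":1},{"delta_pos":[-0.0588,-0.3663,-0.2813],"turn":[0,0,-0.0382],"fingers":1},{"delta_pos":[-0.0588,-0.3663,-0.2813],"turn":[0,0,-0.0382],"fingers":1},{"delta_pos":[-0.0588,-0.3663,-0.2813],"turn":[0,0,-0.0382],"fingers":1},{"delta_pos":[-0.0588,-0.3663,-0.2813],"turn":[0,0,-0.0382],"fingers":1},{"delta_pos":[-0.0588,-0.3663,-0.2813],"turn":[0,0,-0.0382],"fingers":1},{"delta_pos":[-0.0588,-0.3663,-0.2813],"turn":[0,0,-0.0382],"fingers":1},{"delta_pos":[-0.0588,-0.3663,-0.2813],"turn":[0,0,-0.0382],"fingers":1},{"delta_pos":[-0.0588,-0.3663,-0.2813],"turn":[0,0,-0.0382],"fingers":1}])

```text
clock: 4.15
position: [0.4985, 0.061, 0.2575]
ee_rot: [0.056, 0.998, -0.0, -0.001]
ft_force: [-1.2, -0.3, -1.3]
grip_width: 0.439
grasp_force: 41.2
```

Run:
```python
from h import *
o,c,T=wrist(); save(c,'w2.png'); np.savez('/tmp/w2.npz',T=T,**{k:c[k] for k in('color','range_z','fx','fy','cx','cy')})
to(.49,.114,.1,83.4); print(T.round(3).tolist())
```

```text
clock 4.2 pos [0.4985 0.0608 0.2576] psi 83.5 tilt [-0.0012 -0.0003] delta [0.0143 0.052  0.1576] turnz 0.002 w 0.43644630029861714 q7 [-0.43  0.05  0.23  1.77 -0.01  1.33  1.26]
[[0.112, 0.939, 0.326, 0.415], [0.994, -0.105, -0.038, 0.071], [-0.002, 0.329, -0.944, 0.389], [0.0, 0.0, 0.0, 1.0]]
```

View pics/w2.png

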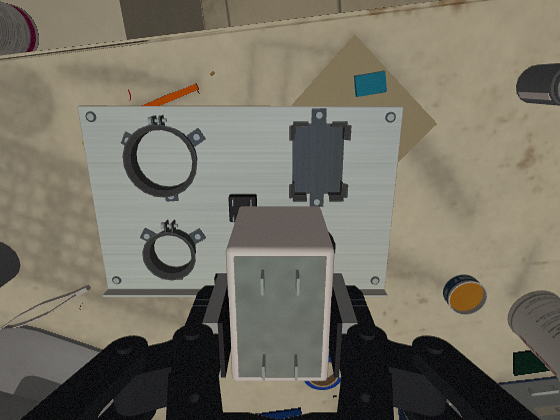

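The view shows the big clamp at (160,160), small clamp at (170,252) and cradle at (318,160), with the box held squarely at (280,310). Now measuring mount centres and where the box sits in the hand.

Run:
```python
from h import *
from scipy.optimize import least_squares
c=dict(np.load('/tmp/w2.npz')); T=c['T']; W=cloud(c,T); Z=W[:,:,2]
def circ(p):
    for _ in range(3):
        f=least_squares(lambda a:np.hypot(p[:,0]-a[0],p[:,1]-a[1])-a[2],[*p.mean(0),.03],loss='soft_l1',f_scale=.002).x
        r=abs(np.hypot(p[:,0]-f[0],p[:,1]-f[1])-f[2]); p=p[r<.004]
    return np.round(f,4),len(p)
reg=dict(big=(115,115,210,205),small=(135,220,210,283),crad=(285,105,355,208))
for k,(a,b,d,e) in reg.items():
    w=W[b:e,a:d].reshape(-1,3); 
    print(k,'plate z',np.round(np.nanmedian(w[w[:,2]<.023][:,2]),4))
    if k!='crad':
        q=w[(w[:,2]>.036)&(w[:,2]<.043)]; print(k,circ(q[:,:2]),len(q))
    else:
        q=w[(w[:,2]>.030)&(w[:,2]<.040)][:,:2]; print(k,cv2.minAreaRect((q*1000).astype(np.float32)),len(q))
# cradle base colour blob
col=c['color']; g=col.max(2).astype(int)
m=np.zeros(g.shape,np.uint8); m[105:208,285:355]=(g<120)[105:208,285:355]
m=cv2.morphologyEx(m,cv2.MORPH_OPEN,np.ones((25,25),np.uint8)); q=W[m>0]; q=q[q[:,2]<.025]
print('base',cv2.minAreaRect((q[:,:2]*1000).astype(np.float32)))
# plate edges via z: plate rect
w=W[(Z>.014)&(Z<.023)][:,:2]; w=w[(w[:,0]>.35)&(w[:,0]<.7)&(abs(w[:,1]-.03)<.17)]
print('plate',cv2.minAreaRect((w*1000).astype(np.float32)))
# held box top
b=W[250:385,225:335].reshape(-1,3); print(np.nanpercentile(b[:,2],[5,25,50,75,95]))
t=np.nanmedian(b[:,2]); q=b[abs(b[:,2]-t)<.004][:,:2]; print('box top',t,cv2.minAreaRect((q*1000).astype(np.float32)),q.mean(0))
```

```text
big plate z 0.0185
big (array([ 0.4727, -0.0496,  0.0327]), 948) 948
small plate z 0.0186
small (array([ 0.5698, -0.0614,  0.0252]), 565) 565
crad plate z 0.0195
crad ((491.197265625, 99.0830078125), (56.86936950683594, 77.39582824707031), 84.03189849853516) 714
base ((491.0697021484375, 99.20763397216797), (50.52625274658203, 70.11031341552734), 83.9197769165039)
plate ((522.0382690429688, 20.224166870117188), (310.35186767578125, 216.6558837890625), 83.80953979492188)
[0.2525228  0.27099847 0.27147523 0.27191967 0.27431143]
box top 0.27147522931527956 ((497.443359375, 61.122520446777344), (39.87614440917969, 58.036190032958984), 83.16263580322266) [0.49468476 0.06142904]
```

Scaled: 0.181 m / 0.8 = 0.2263, 0.0373 m / 0.8 = 0.0466, -0.008 rad / 6.2832 = -0.0013.

Request:
move_arm(plan=[{"delta_pos":[0.0129,0.0466,0.05],"turn":[0,0,-0.0013],"fingers":1},{"delta_pos":[0.0129,0.0466,0.1125],"turn":[0,0,-0.0013],"fingers":1},{"delta_pos":[0.0129,0.0466,0.175],"turn":[0,0,-0.0013],"fingers":1},{"delta_pos":[0.0129,0.0466,0.2125],"turn":[0,0,-0.0013],"fingers":1},{"delta_pos":[0.0129,0.0466,0.2263],"turn":[0,0,-0.0013],"fingers":1},{"delta_pos":[0.0129,0.0466,0.2263],"turn":[0,0,-0.0013],"fingers":1},{"delta_pos":[0.0129,0.0466,0.2263],"turn":[0,0,-0.0013],"fingers":1}])

```text
clock: 5.08
position: [0.4936, 0.0981, 0.0786]
ee_rot: [0.053, 0.999, 0.0, 0.001]
ft_force: [0.4, 0.1, -1.3]
grip_width: 0.438
grasp_force: 41.0
```

Run:
```python
from h import *
to(.4922,.0990,.054,83.9); o,c,T=wrist(); save(c,'w3.png'); print(o['ft_force'])
W=cloud(c,T)
b=W[250:385,225:335].reshape(-1,3); t=np.nanmedian(b[:,2]); q=b[abs(b[:,2]-t)<.004][:,:2]; print('box top',t,cv2.minAreaRect((q*1000).astype(np.float32)))
```

```text
clock 5.1 pos [0.4936 0.0981 0.0786] psi 83.9 tilt [0.002  0.0008] delta [0.0015 0.0007 0.0246] turnz -0.0 w 0.43825618581042647 q7 [-0.45  0.23  0.19  1.97 -0.05  0.95  1.22]
[ 0.38611621  0.0996109  -1.2894427 ]
box top 0.09259183944727806 ((492.38580322265625, 98.46221160888672), (40.028587341308594, 57.90369415283203), 84.93103790283203)
```

View pics/w3.png

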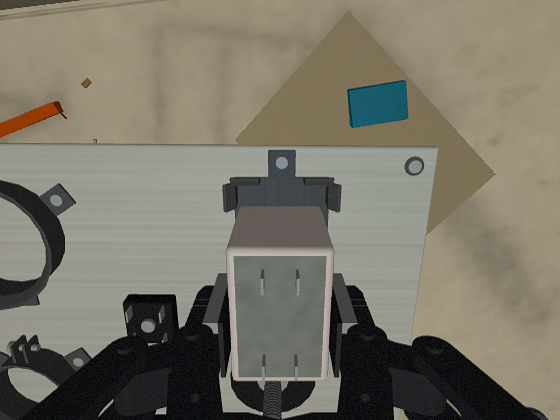

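The box is centred over the saddle (angles at columns 230 and 335, box centre at 281). Lowering gently.

Request:
move_arm(plan=[{"delta_pos":[0.0013,0.0009,0.01],"turn":[0,0,0],"fingers":1},{"delta_pos":[0.0013,0.0009,0.0175],"turn":[0,0,0],"fingers":1},{"delta_pos":[0.0013,0.0009,0.0225],"turn":[0,0,0],"fingers":1},{"delta_pos":[0.0013,0.0009,0.0263],"turn":[0,0,0],"fingers":1},{"delta_pos":[0.0013,0.0009,0.0281],"turn":[0,0,0],"fingers":1},{"delta_pos":[0.0013,0.0009,0.0294],"turn":[0,0,0],"fingers":1},{"delta_pos":[0.0013,0.0009,0.0294],"turn":[0,0,0],"fingers":1}])

```text
clock: 6.0
position: [0.4917, 0.0985, 0.0546]
ee_rot: [0.053, 0.999, 0.0, -0.0]
ft_force: [-5.4, -1.5, 9.5]
grip_width: 0.437
grasp_force: 42.4
```

Scaled: -0.2 m / 0.8 = -0.25, -0.16 m / 0.8 = -0.2.

Request:
move_arm(plan=[{"delta_pos":[0,0,0],"turn":[0,0,0],"fingers":0.3},{"delta_pos":[0,0,0],"turn":[0,0,0],"fingers":0.3},{"delta_pos":[0,0,0],"turn":[0,0,0],"fingers":0.3},{"delta_pos":[0,0,-0.05],"turn":[0,0,0],"fingers":0.3},{"delta_pos":[0,0,-0.125],"turn":[0,0,0],"fingers":0.1},{"delta_pos":[0,0,-0.2],"turn":[0,0,0],"fingers":0},{"delta_pos":[0,-0.0375,-0.25],"turn":[0,0,0],"fingers":0},{"delta_pos":[0,-0.0375,-0.25],"turn":[0,0,0],"fingers":0},{"delta_pos":[0,-0.0375,-0.25],"turn":[0,0,0],"fingers":0}])

```text
clock: 7.12
position: [0.4882, 0.069, 0.253]
ee_rot: [0.053, 0.999, 0.0, -0.0]
ft_force: [-0.7, -0.9, -0.6]
grip_width: 1.001
grasp_force: 0.0
```

Run:
```python
from h import *
o,c,T=wrist(); save(c,'w4.png'); np.savez('/tmp/w4.npz',T=T,**{k:c[k] for k in('color','range_z','fx','fy','cx','cy')})
to(.447,-.285,.22,83.9)
W=cloud(c,T); Z=W[:,:,2]
near=np.hypot(W[:,:,0]-.491,W[:,:,1]-.099)<.05
q=W[near&(Z>.06)&(Z<.074)]; print('film',np.median(q[:,2]),cv2.minAreaRect((q[:,:2]*1000).astype(np.float32)))
near=np.hypot(W[:,:,0]-.581,W[:,:,1]-.08)<.06
q=W[near&(Z>.05)&(Z<.063)]; print('stud tip',len(q),q.mean(0))
g=c['color'].max(2); m=near&(Z<.03)&(g<75); q=W[m]; print('pad',len(q),q.mean(0),cv2.minEnclosingCircle((q[:,:2]*1000).astype(np.float32)))
```

```text
clock 7.2 pos [0.488  0.0693 0.2525] psi 83.9 tilt [-0.0019 -0.0002] delta [ 0.0032 -0.3566  0.0326] turnz 0.0 w 0.9988562364763621 q7 [-0.45  0.03  0.22  1.8  -0.01  1.32  1.24]
film 0.06849665614696915 ((490.19903564453125, 98.31842803955078), (38.1800422668457, 58.66908264160156), 83.6785659790039)
stud tip 98 [0.58383268 0.08355094 0.05572476]
pad 1622 [0.58495329 0.07960459 0.02191876] ((579.7659301757812, 74.79491424560547), 58.32902526855469)
```

View pics/w4.png

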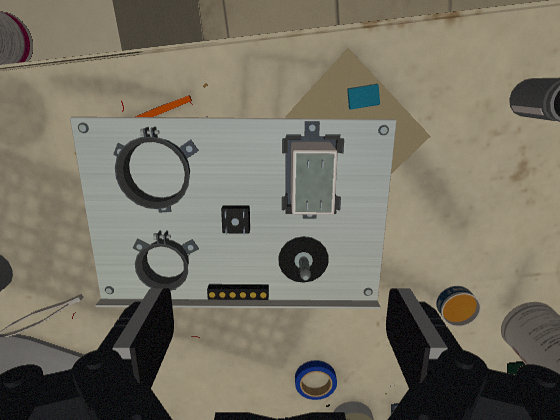

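The box is seated at (315,180), 0.5 mm off its base. The stud pad is at (303,260). Next the choke.

Scaled: -0.357 m / 0.8 = -0.4463, 0.03 m / 0.8 = 0.0375.

Request:
move_arm(plan=[{"delta_pos":[0.0038,-0.4463,0.0375],"turn":[0,0,0],"fingers":0},{"delta_pos":[0.0038,-0.4463,0.0375],"turn":[0,0,0],"fingers":0},{"delta_pos":[0.0038,-0.4463,0.0375],"turn":[0,0,0],"fingers":0},{"delta_pos":[0.0038,-0.4463,0.0375],"turn":[0,0,0],"fingers":0},{"delta_pos":[0.0038,-0.4463,0.0375],"turn":[0,0,0],"fingers":0},{"delta_pos":[0.0038,-0.4463,0.0375],"turn":[0,0,0],"fingers":0},{"delta_pos":[0.0038,-0.4463,0.0375],"turn":[0,0,0],"fingers":0},{"delta_pos":[0.0038,-0.4463,0.0375],"turn":[0,0,0],"fingers":0}])

```text
clock: 8.18
position: [0.4476, -0.2848, 0.2226]
ee_rot: [0.053, 0.999, 0.0, -0.001]
ft_force: [-0.9, -0.5, -0.5]
grip_width: 0.996
grasp_force: 0.0
```

```bash
cat >> h.py <<'E'
def circ(p):
    from scipy.optimize import least_squares
    for _ in range(3):
        f=least_squares(lambda a:np.hypot(p[:,0]-a[0],p[:,1]-a[1])-a[2],[*p.mean(0),.03],loss='soft_l1',f_scale=.002).x
        r=abs(np.hypot(p[:,0]-f[0],p[:,1]-f[1])-f[2]); p=p[r<.004]
    return np.round(f,4),len(p)
def edge(W,m):
    "circle through the outer outline of the biggest blob of mask m"
    k,_=cv2.findContours(m.astype(np.uint8),cv2.RETR_EXTERNAL,cv2.CHAIN_APPROX_NONE); k=max(k,key=cv2.contourArea)[:,0]
    p=W[k[:,1],k[:,0],:2]; return circ(p[~np.isnan(p[:,0])])
E
python3 - <<'E'
from h import *
o,c,T=wrist(); save(c,'w5.png'); W=cloud(c,T); Z=W[:,:,2]
near=np.hypot(W[:,:,0]-.448,W[:,:,1]+.295)<.05
m=near&(Z>.016)&(Z<.04); q=W[m]; print('choke',q.mean(0),np.percentile(q[:,2],[50,90]),edge(W,m),cv2.minAreaRect((q[:,:2]*1000).astype(np.float32)))
near=np.hypot(W[:,:,0]-.568,W[:,:,1]+.268)<.06
m=near&(Z>.072)&(Z<.084); q=W[m]
if len(q)>50: print('big',len(q),edge(W,m))
d=dict(np.load('/tmp/w4.npz')); W=cloud(d,d['T']); g=d['color'].max(2)
m=np.zeros(g.shape,bool); m[230:290,272:335]=g[230:290,272:335]<90
m=cv2.morphologyEx(m.astype(np.uint8),cv2.MORPH_OPEN,np.ones((9,9)))
print('pad',m.sum(),edge(W,m))
to(.448,-.295,.014,83.9)
E
```

```text
choke [ 0.44814987 -0.2976871   0.02774869] [0.02821119 0.0294528 ] (array([ 0.4497, -0.298 ,  0.0296]), 199) ((449.9352111816406, -298.1617126464844), (60.24782943725586, 60.54314041137695), 17.779455184936523)
big 2358 (array([ 0.5696, -0.271 ,  0.0248]), 155)
pad 1568 (array([0.5851, 0.0834, 0.0259]), 127)
clock 8.2 pos [ 0.4479 -0.2844  0.2229] psi 84.0 tilt [-0.0014  0.0009] delta [-0.0015 -0.0107  0.2089] turnz 0.002 w 0.9995801710186729 q7 [-0.05  0.14  0.58  1.76 -0.08  1.26  2.02]
```

View pics/w5.png

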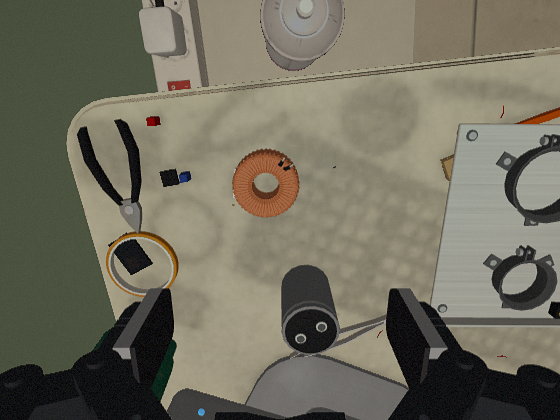

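The choke is at (266,183), at (0.4498, -0.298). The big can top is at (310,330), at (0.5696, -0.271). Grasping the choke.

Scaled: 0.209 m / 0.8 = 0.2613, 0.06 m / 0.8 = 0.075.

Request:
move_arm(plan=[{"delta_pos":[-0.0041,-0.0166,0.075],"turn":[0,0,0],"fingers":0},{"delta_pos":[-0.0041,-0.0166,0.1375],"turn":[0,0,0],"fingers":0},{"delta_pos":[-0.0041,-0.0166,0.2],"turn":[0,0,0],"fingers":0},{"delta_pos":[-0.0041,-0.0166,0.2438],"turn":[0,0,0],"fingers":0},{"delta_pos":[-0.0041,-0.0166,0.2613],"turn":[0,0,0],"fingers":0},{"delta_pos":[-0.0041,-0.0166,0.2613],"turn":[0,0,0],"fingers":0},{"delta_pos":[-0.0041,-0.0166,0.2613],"turn":[0,0,0],"fingers":1},{"delta_pos":[-0.0041,-0.0166,0.2613],"turn":[0,0,0],"fingers":1},{"delta_pos":[-0.0041,-0.0166,0.2613],"turn":[0,0,0],"fingers":1},{"delta_pos":[-0.0041,-0.0166,0.2613],"turn":[0,0,0],"fingers":1}], force=50)

```text
clock: 9.48
position: [0.4505, -0.2997, 0.0167]
ee_rot: [0.053, 0.999, 0.0, 0.001]
ft_force: [-3.7, 3.8, 13.1]
grip_width: 0.643
grasp_force: 50.4
```

Run:
```python
from h import *
to(.555,.07,.22,84); print(get_obs()['grasp_force'],get_obs()['ft_force'])
```

```text
clock 9.5 pos [ 0.4505 -0.2997  0.0167] psi 83.9 tilt [0.0026 0.    ] delta [-0.0652  0.3788 -0.203 ] turnz -0.002 w 0.6434845733467657 q7 [ 0.06  0.43  0.53  1.93 -0.29  0.85  2.2 ]
50.42183325625956 [-3.65880245  3.82477518 13.10458313]
```

Request:
move_arm(plan=[{"delta_pos":[0,0,-0.0375],"turn":[0,0,0],"fingers":1},{"delta_pos":[0,0,-0.1],"turn":[0,0,0],"fingers":1},{"delta_pos":[0,0,-0.1],"turn":[0,0,0],"fingers":1}])

```text
clock: 9.85
position: [0.4515, -0.3009, 0.0988]
ee_rot: [0.054, 0.999, -0.001, 0.004]
ft_force: [0.6, -0.2, -3.2]
grip_width: 0.639
grasp_force: 54.5
```

Run:
```python
from h import *
o,c,T=wrist(); save(c,'w6.png'); W=cloud(c,T); Z=W[:,:,2]; p=o['position']; col=c['color'].astype(int)
m=(col[:,:,0]-col[:,:,2]>60)&(np.hypot(W[:,:,0]-p[0],W[:,:,1]-p[1])<.045)&(abs(Z-p[2])<.04)
q=W[m]; t=np.percentile(q[:,2],80); print(o['position'],o['ft_force'],o['grip_width'],'top z',np.percentile(q[:,2],[20,50,80,95]))
m&=Z>t-.008; print(edge(W,m),cv2.minAreaRect((W[m][:,:2]*1000).astype(np.float32)))
A=np.c_[W[m][:,:2]-p[:2],np.ones(m.sum())]; print('tilt',np.linalg.lstsq(A,W[m][:,2],rcond=None)[0])
to(.555,.07,.22,84)
```

```text
[ 0.45150581 -0.30085404  0.09880994] [ 0.58338899 -0.18780264 -3.23769145] 0.6392372471516719 top z [0.10847923 0.11011694 0.11080887 0.11134508]
(array([ 0.4499, -0.3009,  0.0286]), 589) ((450.4044189453125, -300.8508605957031), (59.751686096191406, 60.35835647583008), 21.283580780029297)
tilt [ 0.02055089 -0.00583874  0.10996767]
clock 9.9 pos [ 0.4504 -0.2999  0.0966] psi 83.9 tilt [ 0.0039 -0.0008] delta [-0.0651  0.3789 -0.1233] turnz -0.002 w 0.6421086077480292 q7 [ 0.    0.31  0.58  1.88 -0.2   1.01  2.13]
```

View pics/w6.png

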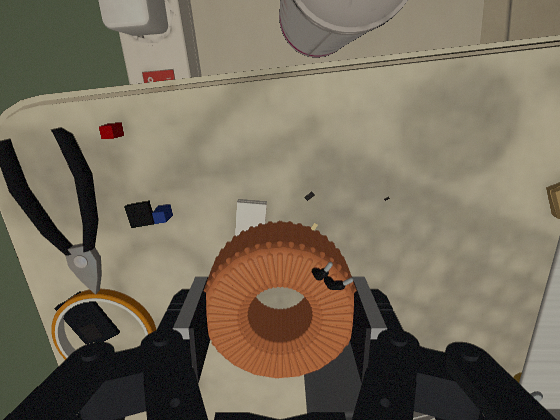

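The choke is held level and centred (280,312).

Scaled: 0.395 m / 0.8 = 0.4938, -0.09 m / 0.8 = -0.1125.

Request:
move_arm(plan=[{"delta_pos":[0,0.0125,-0.0625],"turn":[0,0,0],"fingers":1},{"delta_pos":[0,0.0625,-0.1125],"turn":[0,0,0],"fingers":1},{"delta_pos":[-0.1175,0.4938,-0.125],"turn":[0,0,0],"fingers":1},{"delta_pos":[-0.1175,0.4938,-0.125],"turn":[0,0,0],"fingers":1},{"delta_pos":[-0.1175,0.4938,-0.125],"turn":[0,0,0],"fingers":1},{"delta_pos":[-0.1175,0.4938,-0.125],"turn":[0,0,0],"fingers":1},{"delta_pos":[-0.1175,0.4938,-0.125],"turn":[0,0,0],"fingers":1},{"delta_pos":[-0.1175,0.4938,-0.125],"turn":[0,0,0],"fingers":1},{"delta_pos":[-0.1175,0.4938,-0.075],"turn":[0,0,0],"fingers":1},{"delta_pos":[-0.1175,0.4938,-0.0288],"turn":[0,0,0],"fingers":1},{"delta_pos":[-0.1175,0.4938,-0.0288],"turn":[0,0,0],"fingers":1},{"delta_pos":[-0.1175,0.4938,-0.0288],"turn":[0,0,0],"fingers":1}])

```text
clock: 11.4
position: [0.5853, 0.0831, 0.1187]
ee_rot: [0.054, 0.999, 0.0, 0.0]
ft_force: [0.4, -0.2, -3.2]
grip_width: 0.644
grasp_force: 55.2
```

```bash
cat > ck.py <<'E'
from h import *
o,c,T=wrist(); save(c,'w7.png'); W=cloud(c,T); Z=W[:,:,2]; p=o['position']; col=c['color'].astype(int)
m=(col[:,:,0]-col[:,:,2]>60)&(np.hypot(W[:,:,0]-p[0],W[:,:,1]-p[1])<.045)&(abs(Z-p[2])<.04)
q=W[m]; t=np.percentile(q[:,2],80); print(o['ft_force'],'top z',t,t-.028)
m&=Z>t-.008; print(edge(W,m),cv2.minAreaRect((W[m][:,:2]*1000).astype(np.float32)))
s=W[(np.hypot(W[:,:,0]-.584,W[:,:,1]-.083)<.015)&(Z>.03)&(Z<.065)]; print('stud',len(s),s.mean(0) if len(s) else '')
to(.5855,.0834,.0375,84)
E
python3 ck.py
```

```text
[ 0.38028089 -0.20569575 -3.20883096] top z 0.1306684645403164 0.10266846454031639
(array([0.5838, 0.0829, 0.0286]), 588) ((583.73779296875, 83.69181823730469), (56.76342010498047, 58.529541015625), 86.23921203613281)
stud 46 [0.58134933 0.08426822 0.03312249]
clock 11.4 pos [0.5858 0.0832 0.1193] psi 83.9 tilt [0.0019 0.0006] delta [0.0004 0.0001 0.0818] turnz -0.002 w 0.6397876232312124 q7 [-0.49  0.36  0.33  1.72 -0.13  1.08  1.35]
```

View pics/w7.png

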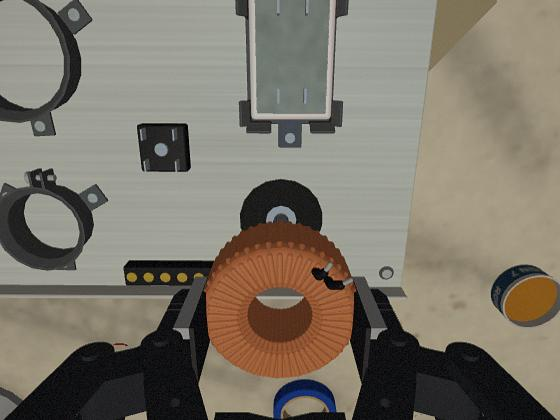

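Column alignment is good: pad and choke are both at column 281. Lowering over the stud.

Scaled: 0.079 m / 0.8 = 0.0988, 0.05 m / 0.8 = 0.0625.

Request:
move_arm(plan=[{"delta_pos":[-0.0013,0.0004,0.0375],"turn":[0,0,0],"fingers":1},{"delta_pos":[-0.0013,0.0004,0.05],"turn":[0,0,0],"fingers":1},{"delta_pos":[-0.0013,0.0004,0.0625],"turn":[0,0,0],"fingers":1},{"delta_pos":[-0.0013,0.0004,0.075],"turn":[0,0,0],"fingers":1},{"delta_pos":[-0.0013,0.0004,0.085],"turn":[0,0,0],"fingers":1},{"delta_pos":[-0.0013,0.0004,0.0925],"turn":[0,0,0],"fingers":1},{"delta_pos":[-0.0013,0.0004,0.0963],"turn":[0,0,0],"fingers":1},{"delta_pos":[-0.0013,0.0004,0.0988],"turn":[0,0,0],"fingers":1},{"delta_pos":[-0.0013,0.0004,0.0988],"turn":[0,0,0],"fingers":1}])

```text
clock: 12.58
position: [0.586, 0.0834, 0.0388]
ee_rot: [0.053, 0.999, 0.0, 0.0]
ft_force: [0.3, -0.9, -2.8]
grip_width: 0.641
grasp_force: 55.2
```

```bash
python3 ck.py
```

```text
[ 0.32828402 -0.93271421 -2.78603063] top z 0.05086309155790417 0.022863091557904173
(array([0.5845, 0.0832, 0.0285]), 539) ((584.5838012695312, 83.03231048583984), (56.65268325805664, 58.93673324584961), 81.12946319580078)
stud 3709 [0.58601933 0.08269434 0.04685026]
clock 12.6 pos [0.5861 0.0834 0.0389] psi 83.9 tilt [0.0002 0.0002] delta [ 0.0006 -0.0001  0.0014] turnz -0.002 w 0.6419290662868931 q7 [-0.47  0.46  0.31  1.77 -0.17  0.93  1.38]
```

Scaled: 0.002 m / 0.8 = 0.0025, 0.0015 m / 0.8 = 0.0019.

Request:
move_arm(plan=[{"delta_pos":[0,0,0.0009],"turn":[0,0,0],"fingers":1},{"delta_pos":[0,0,0.0019],"turn":[0,0,0],"fingers":1},{"delta_pos":[0,0,0.0025],"turn":[0,0,0],"fingers":1},{"delta_pos":[0,0,0.0025],"turn":[0,0,0],"fingers":1}])

```text
clock: 13.12
position: [0.5861, 0.0835, 0.0378]
ee_rot: [0.053, 0.999, 0.0, 0.0]
ft_force: [-4.0, -0.4, 8.2]
grip_width: 0.648
grasp_force: 56.2
```

Scaled: -0.2 m / 0.8 = -0.25, -0.15 m / 0.8 = -0.1875.

Request:
move_arm(plan=[{"delta_pos":[0,0,0],"turn":[0,0,0],"fingers":0.05},{"delta_pos":[0,0,0],"turn":[0,0,0],"fingers":0.05},{"delta_pos":[0,0,0],"turn":[0,0,0],"fingers":0.05},{"delta_pos":[0,0,-0.05],"turn":[0,0,0],"fingers":0.05},{"delta_pos":[0,0,-0.125],"turn":[0,0,0],"fingers":0},{"delta_pos":[0.0375,0,-0.1875],"turn":[0,0,0],"fingers":0},{"delta_pos":[0.0875,0,-0.25],"turn":[0,0,0],"fingers":0},{"delta_pos":[0.0875,0,-0.25],"turn":[0,0,0],"fingers":0},{"delta_pos":[0.0875,0,-0.25],"turn":[0,0,0],"fingers":0}])

```text
clock: 14.25
position: [0.5164, 0.0909, 0.2366]
ee_rot: [0.053, 0.999, 0.0, 0.0]
ft_force: [-0.7, -0.2, 0.7]
grip_width: 1.002
grasp_force: 0.0
```

Run:
```python
from h import *
o,c,T=wrist(); W=cloud(c,T); Z=W[:,:,2]; col=c['color'].astype(int)
m=(col[:,:,0]-col[:,:,2]>60)&(np.hypot(W[:,:,0]-.585,W[:,:,1]-.083)<.05)&(Z>.035); q=W[m]
print('choke top',np.percentile(q[:,2],[50,80]),edge(W,m))
for n in('top','scene'):
    W=cloud(dict(np.load('/tmp/%s0.npz'%n))).reshape(-1,3)
    for lo,hi in((.1,.2),(.2,.3),(.3,.45)):
        q=W[(W[:,2]>lo)&(W[:,2]<hi)&(abs(W[:,1]+.27)<.1)&(W[:,0]>.45)]; print(n,lo,len(q),np.percentile(q[:,0],[0,1,5]) if len(q) else '')
to(.54,-.26,.25,84)
```

```text
choke top [0.04927969 0.05003385] (array([0.585 , 0.0831, 0.0288]), 212)
top 0.1 2217 [0.64196646 0.64619091 0.65322124]
top 0.2 3055 [0.65530627 0.66015669 0.66720975]
top 0.3 10023 [0.6677883  0.67723676 0.68889921]
scene 0.1 2803 [0.64182054 0.64787038 0.65391494]
scene 0.2 3573 [0.65271574 0.66108489 0.66778729]
scene 0.3 10009 [0.66793804 0.67759503 0.68853417]
clock 14.3 pos [0.5163 0.0907 0.2358] psi 83.9 tilt [-0.0011 -0.0004] delta [-0.061  -0.3462 -0.0141] turnz -0.002 w 0.9985689109706307 q7 [-0.57  0.11  0.34  1.75 -0.04  1.29  1.24]
```

Choke is seated: top at 0.050, centred. Now the big can.

Scaled: -0.353 m / 0.8 = -0.4413, -0.091 m / 0.8 = -0.1138.

Request:
move_arm(plan=[{"delta_pos":[-0.0125,-0.075,0],"turn":[0,0,0],"fingers":0},{"delta_pos":[-0.1138,-0.4413,0.0375],"turn":[0,0,0],"fingers":0},{"delta_pos":[-0.1138,-0.4413,0.0375],"turn":[0,0,0],"fingers":0},{"delta_pos":[-0.1138,-0.4413,0.0375],"turn":[0,0,0],"fingers":0},{"delta_pos":[-0.1138,-0.4413,0.0375],"turn":[0,0,0],"fingers":0},{"delta_pos":[-0.1138,-0.4413,0.0375],"turn":[0,0,0],"fingers":0},{"delta_pos":[-0.1138,-0.4413,0.0375],"turn":[0,0,0],"fingers":0},{"delta_pos":[-0.1138,-0.4413,0.0375],"turn":[0,0,0],"fingers":0},{"delta_pos":[-0.1138,-0.4413,0.0375],"turn":[0,0,0],"fingers":0}])

```text
clock: 15.42
position: [0.5696, -0.2684, 0.2061]
ee_rot: [0.052, 0.999, 0.0, -0.0]
ft_force: [-0.5, -0.0, 0.3]
grip_width: 0.999
grasp_force: 0.0
```

```bash
cat > can.py <<'E'
from h import *
import sys
x,y,h=map(float,sys.argv[1:4]); o,c,T=wrist(); save(c,sys.argv[4]); W=cloud(c,T); Z=W[:,:,2]
m=(np.hypot(W[:,:,0]-x,W[:,:,1]-y)<.06)&(abs(Z-h)<.007); q=W[m]
print('can',len(q),np.median(q[:,2]),edge(W,m),cv2.minAreaRect((q[:,:2]*1000).astype(np.float32)),o['ft_force'])
to(*map(float,sys.argv[5:9]))
E
python3 can.py .5693 -.27 .078 w8.png .5693 -.27 .045 84
```

```text
can 3663 0.07897514273064904 (array([ 0.5696, -0.2709,  0.0249]), 193) ((569.4791259765625, -270.71746826171875), (50.00056076049805, 50.35029602050781), 38.53980255126953) [-0.47410151 -0.01126732  0.28435079]
clock 15.5 pos [ 0.5696 -0.2684  0.2065] psi 84.0 tilt [-0.0003  0.0007] delta [ 1.000e-04 -1.700e-03  1.615e-01] turnz -0.0 w 1.0058835571976306 q7 [-0.08  0.4   0.58  1.52 -0.23  1.29  2.  ]
```

View pics/w8.png

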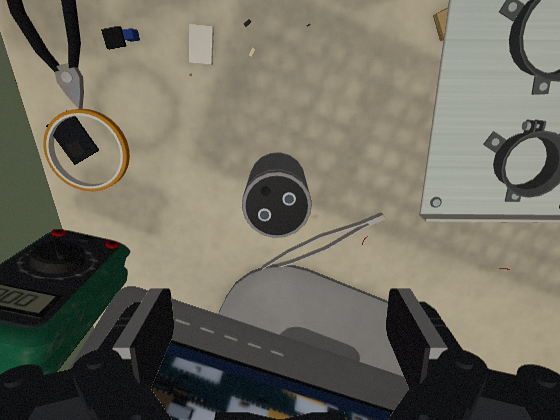

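The can top is at (277,207). The multimeter (y < -0.39) and monitor (x > 0.64) are both clear. Grasping.

Scaled: 0.161 m / 0.8 = 0.2013, -0.0025 m / 0.8 = -0.0031.

Request:
move_arm(plan=[{"delta_pos":[0,-0.0031,0.0625],"turn":[0,0,0],"fingers":0},{"delta_pos":[0,-0.0031,0.125],"turn":[0,0,0],"fingers":0},{"delta_pos":[0,-0.0031,0.175],"turn":[0,0,0],"fingers":0},{"delta_pos":[0,-0.0031,0.2013],"turn":[0,0,0],"fingers":0},{"delta_pos":[0,-0.0031,0.2013],"turn":[0,0,0],"fingers":0},{"delta_pos":[0,-0.0031,0.2013],"turn":[0,0,0],"fingers":1},{"delta_pos":[0,-0.0031,0.2013],"turn":[0,0,0],"fingers":1},{"delta_pos":[0,-0.0031,0.2013],"turn":[0,0,0],"fingers":1},{"delta_pos":[0,-0.0031,0.2013],"turn":[0,0,0],"fingers":1},{"delta_pos":[0,-0.0031,0.2013],"turn":[0,0,0],"fingers":1}], force=50)

```text
clock: 16.73
position: [0.5701, -0.2726, 0.0476]
ee_rot: [0.053, 0.999, -0.0, 0.001]
ft_force: [-0.8, 1.4, 6.5]
grip_width: 0.587
grasp_force: 51.7
```

```bash
python3 -c "
from h import *
to(.4737,-.0496,.145,84)"
```

```text
clock 16.7 pos [ 0.5701 -0.2726  0.0476] psi 83.9 tilt [ 0.0029 -0.0004] delta [ 0.1193  0.2114 -0.0977] turnz -0.002 w 0.5873013574126977 q7 [-0.02  0.56  0.52  1.66 -0.32  1.    2.07]
```

Scaled: 0.211 m / 0.8 = 0.2638, 0.119 m / 0.8 = 0.1488.

Request:
move_arm(plan=[{"delta_pos":[0,0,-0.0625],"turn":[0,0,0],"fingers":1},{"delta_pos":[0.0125,0,-0.1225],"turn":[0,0,0],"fingers":1},{"delta_pos":[0.1488,0.2638,-0.1225],"turn":[0,0,0],"fingers":1},{"delta_pos":[0.1488,0.2638,-0.1225],"turn":[0,0,0],"fingers":1},{"delta_pos":[0.1488,0.2638,-0.1225],"turn":[0,0,0],"fingers":1},{"delta_pos":[0.1488,0.2638,-0.1225],"turn":[0,0,0],"fingers":1},{"delta_pos":[0.1488,0.2638,-0.1225],"turn":[0,0,0],"fingers":1},{"delta_pos":[0.1488,0.2638,-0.1225],"turn":[0,0,0],"fingers":1},{"delta_pos":[0.1488,0.2638,-0.1225],"turn":[0,0,0],"fingers":1}])

```text
clock: 17.85
position: [0.4735, -0.0512, 0.144]
ee_rot: [0.054, 0.999, -0.0, 0.0]
ft_force: [-0.2, 0.5, -1.9]
grip_width: 0.587
grasp_force: 53.2
```

```bash
python3 can.py .4737 -.0496 .1755 w9.png .4737 -.0496 .066 84
```

```text
can 18965 0.17542780345145403 (array([ 0.473 , -0.0511,  0.0256]), 479) ((471.9010009765625, -54.096832275390625), (104.41680908203125, 51.48231506347656), 67.36846923828125) [-0.16976045  0.54468551 -1.87291345]
clock 17.9 pos [ 0.4734 -0.0511  0.1439] psi 83.8 tilt [ 0.0002 -0.0003] delta [-0.0001  0.0016  0.0779] turnz -0.004 w 0.583729034048867 q7 [-0.46  0.08  0.5   1.99 -0.04  1.08  1.52]
```

View pics/w9.png

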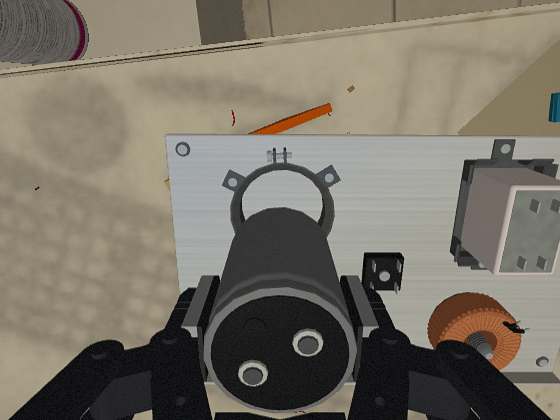

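Clamp centre is at column 282 and the can base at about 278, which agrees with the 1.5 mm correction. Lowering.

Scaled: 0.0755 m / 0.8 = 0.0944, 0.075 m / 0.8 = 0.0938.

Request:
move_arm(plan=[{"delta_pos":[0,0.0019,0.025],"turn":[0,0,0],"fingers":1},{"delta_pos":[0,0.0019,0.05],"turn":[0,0,0],"fingers":1},{"delta_pos":[0,0.0019,0.065],"turn":[0,0,0],"fingers":1},{"delta_pos":[0,0.0019,0.075],"turn":[0,0,0],"fingers":1},{"delta_pos":[0,0.0019,0.0838],"turn":[0,0,0],"fingers":1},{"delta_pos":[0,0.0019,0.09],"turn":[0,0,0],"fingers":1},{"delta_pos":[0,0.0019,0.0938],"turn":[0,0,0],"fingers":1},{"delta_pos":[0,0.0019,0.0944],"turn":[0,0,0],"fingers":1},{"delta_pos":[0,0.0019,0.0944],"turn":[0,0,0],"fingers":1}])

```text
clock: 19.02
position: [0.4734, -0.0483, 0.0685]
ee_rot: [0.053, 0.999, 0.0, 0.0]
ft_force: [0.4, 0.2, -1.4]
grip_width: 0.586
grasp_force: 53.2
```

```bash
python3 can.py .4737 -.0496 .098 w10.png .4733 -.0496 .0656 84
```

```text
can 18960 0.09981127414679775 (array([ 0.4734, -0.0484,  0.0253]), 570) ((467.56243896484375, -47.799407958984375), (59.86104202270508, 74.998291015625), 32.344051361083984) [ 0.38990311  0.21861299 -1.35063837]
clock 19.1 pos [ 0.4735 -0.0483  0.0685] psi 83.9 tilt [0.0004 0.0002] delta [ 0.     -0.0013  0.0029] turnz -0.002 w 0.5825991199211558 q7 [-0.44  0.2   0.49  2.06 -0.12  0.91  1.57]
```

Request:
move_arm(plan=[{"delta_pos":[0,-0.0013,0.0013],"turn":[0,0,0],"fingers":1},{"delta_pos":[0,-0.0013,0.0025],"turn":[0,0,0],"fingers":1},{"delta_pos":[0,-0.0013,0.0038],"turn":[0,0,0],"fingers":1},{"delta_pos":[0,-0.0013,0.0044],"turn":[0,0,0],"fingers":1},{"delta_pos":[0,-0.0013,0.0044],"turn":[0,0,0],"fingers":1}])

```text
clock: 19.7
position: [0.4733, -0.0494, 0.0656]
ee_rot: [0.053, 0.999, 0.0, -0.0]
ft_force: [-4.7, 0.8, 12.1]
grip_width: 0.581
grasp_force: 54.4
```

Scaled: 0.353 m / 0.8 = 0.4413, 0.081 m / 0.8 = 0.1013.

Request:
move_arm(plan=[{"delta_pos":[0,0,0],"turn":[0,0,0],"fingers":0.05},{"delta_pos":[0,0,0],"turn":[0,0,0],"fingers":0.05},{"delta_pos":[0,0,0],"turn":[0,0,0],"fingers":0.05},{"delta_pos":[0,0,-0.05],"turn":[0,0,0],"fingers":0},{"delta_pos":[0,0,-0.125],"turn":[0,0,0],"fingers":0},{"delta_pos":[0,0,-0.1875],"turn":[0,0,0],"fingers":0},{"delta_pos":[0.1013,0.4413,-0.1875],"turn":[0,0,0],"fingers":0},{"delta_pos":[0.1013,0.4413,-0.1875],"turn":[0,0,0],"fingers":0},{"delta_pos":[0.1013,0.4413,-0.1875],"turn":[0,0,0],"fingers":0},{"delta_pos":[0.1013,0.4413,-0.1875],"turn":[0,0,0],"fingers":0},{"delta_pos":[0.1013,0.4413,-0.1875],"turn":[0,0,0],"fingers":0},{"delta_pos":[0.1013,0.4413,-0.1875],"turn":[0,0,0],"fingers":0}])

```text
clock: 21.2
position: [0.4294, 0.3129, 0.2147]
ee_rot: [0.053, 0.999, 0.0, -0.0]
ft_force: [0.8, -1.1, -0.2]
grip_width: 1.003
grasp_force: 0.0
```

Request:
move_arm(plan=[{"delta_pos":[0,0,0],"turn":[0,0,0],"fingers":0},{"delta_pos":[0,0,0],"turn":[0,0,0],"fingers":0}])

```text
clock: 21.45
position: [0.4305, 0.3096, 0.2145]
ee_rot: [0.054, 0.999, -0.0, -0.0]
ft_force: [0.1, -0.3, -0.6]
grip_width: 1.004
grasp_force: 0.0
```

```bash
python3 can.py .4418 .317 .06 w11.png .4418 .317 .039 84
```

```text
can 1496 0.060970398180602736 (array([0.4443, 0.3159, 0.0174]), 124) ((444.3534851074219, 315.715576171875), (34.60468673706055, 35.76300811767578), 84.71580505371094) [ 0.14739654 -0.30532729 -0.63659088]
clock 21.5 pos [0.4308 0.309  0.2147] psi 83.8 tilt [ 0.     -0.0005] delta [-0.0101  0.0092  0.1757] turnz -0.004 w 1.0005357855749224 q7 [-0.85  0.14  0.16  1.76 -0.02  1.25  0.77]
```

View pics/w11.png

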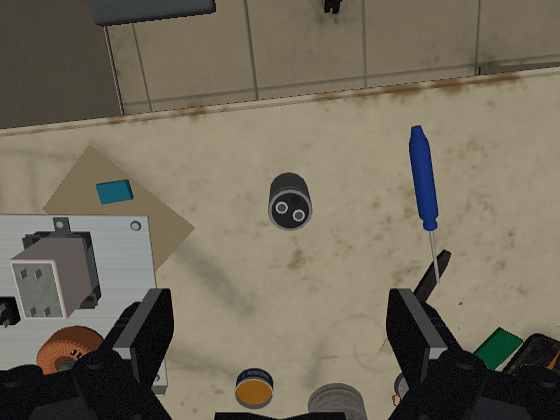

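The small can top is at (290,208), at (0.444, 0.316). The surroundings are clear, so I'm grasping it.

Scaled: 0.175 m / 0.8 = 0.2188, -0.0122 m / 0.8 = -0.0153.

Request:
move_arm(plan=[{"delta_pos":[-0.0153,0.0098,0.075],"turn":[0,0,0],"fingers":0},{"delta_pos":[-0.0153,0.0098,0.1375],"turn":[0,0,0],"fingers":0},{"delta_pos":[-0.0153,0.0098,0.1875],"turn":[0,0,0],"fingers":0},{"delta_pos":[-0.0153,0.0098,0.2188],"turn":[0,0,0],"fingers":0},{"delta_pos":[-0.0153,0.0098,0.2188],"turn":[0,0,0],"fingers":0},{"delta_pos":[-0.0153,0.0098,0.2188],"turn":[0,0,0],"fingers":1},{"delta_pos":[-0.0153,0.0098,0.2188],"turn":[0,0,0],"fingers":1},{"delta_pos":[-0.0153,0.0098,0.2188],"turn":[0,0,0],"fingers":1},{"delta_pos":[-0.0153,0.0098,0.2188],"turn":[0,0,0],"fingers":1},{"delta_pos":[-0.0153,0.0098,0.2188],"turn":[0,0,0],"fingers":1},{"delta_pos":[-0.0153,0.0098,0.2188],"turn":[0,0,0],"fingers":1}], force=40)

```text
clock: 22.88
position: [0.4438, 0.3171, 0.041]
ee_rot: [0.053, 0.999, 0.001, 0.001]
ft_force: [-0.6, -1.6, 6.5]
grip_width: 0.407
grasp_force: 39.4
```

```bash
python3 -c "
from h import *
to(.5708,-.0614,.16,84)"
```

```text
clock 22.9 pos [0.4438 0.3171 0.041 ] psi 83.9 tilt [0.0012 0.0012] delta [-0.1668 -0.3626 -0.1193] turnz -0.002 w 0.40688393703742715 q7 [-0.83  0.36  0.15  1.89 -0.07  0.9   0.81]
```

Scaled: -0.363 m / 0.8 = -0.4538, -0.167 m / 0.8 = -0.2088.

Request:
move_arm(plan=[{"delta_pos":[0,0,-0.0625],"turn":[0,0,0],"fingers":1},{"delta_pos":[0,0,-0.1375],"turn":[0,0,0],"fingers":1},{"delta_pos":[-0.025,-0.05,-0.175],"turn":[0,0,0],"fingers":1},{"delta_pos":[-0.2088,-0.4538,-0.175],"turn":[0,0,0],"fingers":1},{"delta_pos":[-0.2088,-0.4538,-0.175],"turn":[0,0,0],"fingers":1},{"delta_pos":[-0.2088,-0.4538,-0.175],"turn":[0,0,0],"fingers":1},{"delta_pos":[-0.2088,-0.4538,-0.175],"turn":[0,0,0],"fingers":1},{"delta_pos":[-0.2088,-0.4538,-0.175],"turn":[0,0,0],"fingers":1},{"delta_pos":[-0.2088,-0.4538,-0.175],"turn":[0,0,0],"fingers":1},{"delta_pos":[-0.2088,-0.4538,-0.1375],"turn":[0,0,0],"fingers":1},{"delta_pos":[-0.2088,-0.4538,-0.1],"turn":[0,0,0],"fingers":1},{"delta_pos":[-0.2088,-0.4538,-0.1],"turn":[0,0,0],"fingers":1}])

```text
clock: 24.38
position: [0.5691, -0.0619, 0.1182]
ee_rot: [0.053, 0.999, -0.0, -0.002]
ft_force: [-0.3, -0.5, -0.5]
grip_width: 0.409
grasp_force: 40.3
```

Request:
move_arm(plan=[{"delta_pos":[0,0,0],"turn":[0,0,0],"fingers":1},{"delta_pos":[0,0,0],"turn":[0,0,0],"fingers":1}])

```text
clock: 24.62
position: [0.5714, -0.0619, 0.1213]
ee_rot: [0.053, 0.999, 0.0, 0.001]
ft_force: [0.3, 0.2, -1.2]
grip_width: 0.408
grasp_force: 40.3
```

```bash
python3 can.py .5708 -.0614 .139 w12.png .5708 -.0614 .059 84
```

```text
can 9174 0.14107995265901943 (array([ 0.5723, -0.062 ,  0.018 ]), 470) ((571.6707763671875, -60.234737396240234), (35.949615478515625, 59.923675537109375), 9.770604133605957) [ 0.32335056  0.21193724 -1.22239521]
clock 24.7 pos [ 0.5713 -0.0619  0.1211] psi 83.9 tilt [0.002  0.0003] delta [0.0006 0.0004 0.0621] turnz -0.002 w 0.40743684716265877 q7 [-0.34  0.33  0.44  1.76 -0.16  1.08  1.62]
```

View pics/w12.png

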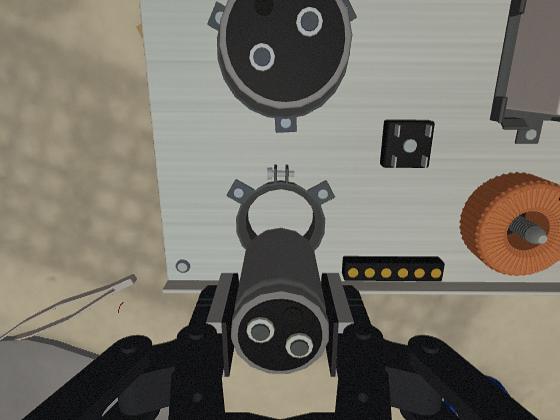

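Clamp centre is at column 281 and can base about column 280. Lowering with a small correction.

Scaled: 0.0595 m / 0.8 = 0.0744, 0.018 m / 0.8 = 0.0225.

Request:
move_arm(plan=[{"delta_pos":[0.0025,0.0005,0.0225],"turn":[0,0,0],"fingers":1},{"delta_pos":[0.0025,0.0005,0.04],"turn":[0,0,0],"fingers":1},{"delta_pos":[0.0025,0.0005,0.0525],"turn":[0,0,0],"fingers":1},{"delta_pos":[0.0025,0.0005,0.0625],"turn":[0,0,0],"fingers":1},{"delta_pos":[0.0025,0.0005,0.0688],"turn":[0,0,0],"fingers":1},{"delta_pos":[0.0025,0.0005,0.0725],"turn":[0,0,0],"fingers":1},{"delta_pos":[0.0025,0.0005,0.0744],"turn":[0,0,0],"fingers":1},{"delta_pos":[0.0025,0.0005,0.0744],"turn":[0,0,0],"fingers":1}])

```text
clock: 25.68
position: [0.5687, -0.0614, 0.0604]
ee_rot: [0.053, 0.999, 0.0, 0.0]
ft_force: [-0.4, -0.6, -0.1]
grip_width: 0.409
grasp_force: 40.3
```

```bash
python3 can.py .5708 -.0614 .08 w13.png .5705 -.0614 .059 84
```

```text
can 8917 0.08028299301647976 (array([ 0.5691, -0.0614,  0.0183]), 387) ((568.6029052734375, -63.17555236816406), (59.9157600402832, 36.1307487487793), 67.16914367675781) [-0.37417361 -0.58241374 -0.14237623]
clock 25.7 pos [ 0.5688 -0.0614  0.0605] psi 83.9 tilt [0.0004 0.0001] delta [-0.0017  0.0001  0.0015] turnz -0.002 w 0.40726139814351003 q7 [-0.32  0.41  0.42  1.82 -0.2   0.96  1.65]
```

Scaled: 0.0022 m / 0.8 = 0.0028, 0.0016 m / 0.8 = 0.002.

Request:
move_arm(plan=[{"delta_pos":[-0.0006,0,0.001],"turn":[0,0,0],"fingers":1},{"delta_pos":[-0.0006,0,0.002],"turn":[0,0,0],"fingers":1},{"delta_pos":[-0.0006,0,0.0028],"turn":[0,0,0],"fingers":1},{"delta_pos":[-0.0006,0,0.0028],"turn":[0,0,0],"fingers":1}])

```text
clock: 26.22
position: [0.5695, -0.0615, 0.0591]
ee_rot: [0.053, 0.999, 0.0, 0.0]
ft_force: [-4.1, 0.0, 9.4]
grip_width: 0.41
grasp_force: 41.4
```

Request:
move_arm(plan=[{"delta_pos":[0,0,0],"turn":[0,0,0],"fingers":0.2},{"delta_pos":[0,0,0],"turn":[0,0,0],"fingers":0.2},{"delta_pos":[0,0,0],"turn":[0,0,0],"fingers":0.2},{"delta_pos":[0,0,-0.05],"turn":[0,0,0],"fingers":0.2},{"delta_pos":[0,0,-0.1125],"turn":[0,0,0],"fingers":0},{"delta_pos":[0,0,-0.175],"turn":[0,0,0],"fingers":0},{"delta_pos":[0.1,0.1,-0.25],"turn":[0,0,0],"fingers":0},{"delta_pos":[0.1,0.1,-0.25],"turn":[0,0,0],"fingers":0},{"delta_pos":[0.1,0.1,-0.25],"turn":[0,0,0],"fingers":0},{"delta_pos":[0.1,0.1,-0.25],"turn":[0,0,0],"fingers":0}])

```text
clock: 27.48
position: [0.4982, 0.0264, 0.2581]
ee_rot: [0.053, 0.999, 0.0, 0.0]
ft_force: [0.5, -0.7, 0.2]
grip_width: 0.999
grasp_force: 0.0
```

Run:
```python
from h import *
o,c,T=wrist(); save(c,'w14.png'); W=cloud(c,T); Z=W[:,:,2]
for k,x,y,h,s in(('big',.4727,-.0496,.078,.018),('small',.5698,-.0614,.06,.018),('choke',.5848,.0833,.028,.021),('film',.4912,.0992,.048,.020)):
    m=(np.hypot(W[:,:,0]-x,W[:,:,1]-y)<.045)&(abs(Z-h-s)<.006); q=W[m]
    A=np.c_[q[:,:2]-q[:,:2].mean(0),np.ones(len(q))]
    print(k,len(q),'gap',round(np.median(q[:,2])-h-s,4),'tilt',np.round(np.linalg.lstsq(A,q[:,2],rcond=None)[0][:2],3),cv2.minAreaRect((q[:,:2]*1000).astype(np.float32)),edge(W,m))
```

```text
big 3153 gap 0.0011 tilt [ 0.007 -0.008] ((472.8473205566406, -49.439231872558594), (50.16849136352539, 50.19272232055664), 37.87351989746094) (array([ 0.4728, -0.0493,  0.0249]), 178)
small 1093 gap 0.0011 tilt [ 0.031 -0.025] ((570.0315551757812, -61.49435806274414), (35.243621826171875, 34.95759201049805), 73.4422378540039) (array([ 0.5699, -0.0617,  0.0172]), 104)
choke 2256 gap 0.0002 tilt [0.014 0.003] ((585.2420654296875, 82.68587493896484), (59.279327392578125, 60.16250991821289), 36.81228256225586) (array([0.5849, 0.0826, 0.0291]), 187)
film 2882 gap 0.0004 tilt [0.006 0.014] ((489.90179443359375, 98.34097290039062), (38.55889892578125, 57.777793884277344), 83.58485412597656) (array([0.4897, 0.0984, 0.0291]), 107)
```

View pics/w14.png

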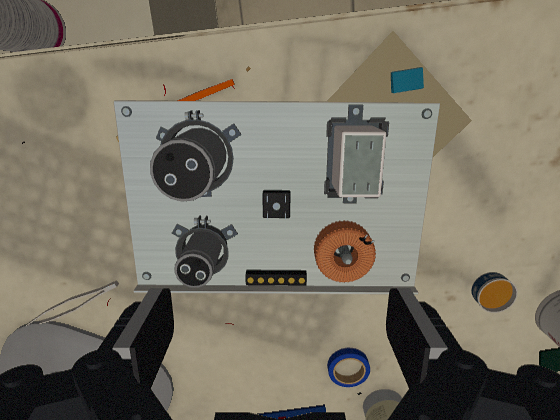

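All four parts are seated, level and centred: cans at (185,165) and (195,265), box at (358,160), choke at (345,252). The gripper is clear, so I'm handing in.

```bash
python3 -c "
from workcell import hand_in; print(hand_in())"
```

```text
the job is handed in; nothing more can be done
None
```

All four parts are on their own mounts and released, and the job was handed in at about 27.5 s on the robot's clock; the hand-in returned no verdict. On the last wrist-camera check each part measured within about 2 mm of its mount's axis, about 1 mm or less above its seat, and level.

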